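# Lock the brass frame hook into the slotted upright on the framing bench flap

### The arm

A 7-joint arm with a two-finger parallel gripper is mounted at the origin on the work surface. World frame = base frame: x ahead of the robot, y to its left, z up, the work surface at z = 0. Lengths are in m, angles in rad, forces in N, time in s.
With the tool pointing down it reaches from about 0.425 to 0.825 m from the base axis. Payload 3.6 kg.
Tool frame: the origin (TCP) lies on the centre line of the jaws, within the pads' length; the fingertips stand 17 mm ahead of it and the grasp point (between the pads) lies 2 mm behind it; x points along the fingers, y is the direction in which the jaws open and shut, and the axes are right-handed (so a half turn about x gives the same grasp; the last joint's range is limited). The gripper opens to 93 mm and grips with 3 to 60 N. Pads are 15 mm wide; open, the fingers measure 128 mm over their backs; the gripper's body (75 mm by 188 mm) begins 65 mm behind the grasp point.
Start: joints at [-1.165, 0.615, -0.013, 1.423, 0.008, 1.103, -0.04], TCP at [0.273, 0.59, 0.236] pointing down, gripper open.
Joint ranges: [-3.12, 3.12], [-0.3, 2.06], [-1.34, 1.32], [0.26, 2.42], [-1.36, 4.5], [0.01, 1.98], [-2.84, 2.84]. Speed limits (rad/s): [2.79, 2.79, 3.14, 3.14, 3.14, 3.14, 3.14].

### API

Orientations are given as a 3x3 rotation matrix whose columns are the frame's x, y, z axes.
In Python, from station import manip gives the robot as it stands.
- The arm moves only by the tool carry_out, never from a script. Its argument "moves" is one flat list of numbers, 6 for each row, row after row: the shift along the tool's x, y, z in mm, then the turn, a rotation vector about the tool's x, y, z in degrees. A call has 1 to 20 rows; each row shifts and turns the pose as measured when the row begins, along the tool's axes as they then stand; what a row does not reach is not made up. A row lasts 1/10 s, in which the tool goes at most 50 mm and 8.59 degrees, less where a joint would pass 70% of its speed; a pose out of reach is approached as far as the arm can. A call with a gripper value outside its range is refused whole. "claw" is the finger opening in mm, from 0 to 93, set as the call begins (left out, the last holds). The fingers move at their own pace and stop on an object; "grip_force" is the grip in N (left out, the last holds). Time passes only in rows, so rows that do not move let the fingers close. It gives the time, the measured TCP pose, the force and the opening at its end, in the units of the state.
- manip.observe(): the state, without advancing time (a new reading comes with each control period).
- manip.get_image(name): name is "scene" or "top" or "wrist"; returns (picture, depth): 384x512x3 uint8, red, green, blue; 384x512 float32, m along the optical axis (not along the pixel's ray), 0 where there is no reading.
- manip.camera_info(name): a dict with "camera_matrix" (3x3 intrinsics, pixels), "k1" (the pictures are not rectified: a ray, as slopes to the right and down, at radius r is drawn at 1 + k1 r^2 times it, then the intrinsics apply), "camera_from_world" (4x4, takes a point from world to camera coordinates). Camera axes: x right, y up, looking along -z (the intrinsics and any distortion apply to the point x, -y, -z); pixel columns grow to the right and rows downward; lengths in m; the calibration is good to about 2 mm. A picture is of the moment at which its call begins: read the wrist's pose just before it. camera_info takes no time and is no camera call; for the wrist camera it gives the pose at the moment of the call.
- manip.finish_job(): hands the job in, once; it reports no verdict.
The state is a dict: "time_s": time; "qpos": joint angles; "joint_vel": joint speeds; "tau": joint torques, N m; "tool_pos": TCP position; "ee_rot": TCP orientation; "contact_force": force on the tool from outside, world axes, zero at the start; "torque": the same for the moment, N m; "grip_width": finger opening in m.
Only numpy, scipy, OpenCV 4.12 (cv2) and the standard library are available. Lean on these libraries where they do the work, as an engineer would, in place of code of your own. Each camera call takes 0.05 s, during which the arm holds its last target. There are 200 camera calls.

### The job

Hang the loose brass frame hook on the slotted steel upright of the propped-up plywood flap: put its two claws into the top two slots, back plate flat against the steel, and press it down until it snaps fully home and stays there by itself. The slots have to be found by gentle feel, for the flap must not be forced, and the other things on the bench stay where they are.

Things in the scene. Friction and masses are not known exactly. Their poses are not given: they have to be found in the camera images.
- frame_hook: loose brass frame hook, about 0.5 kg, standing upright on the bench. Origin: on its underside, in the plane of the back plate's rear face, mid-width; z up, x out of the rear face, the way the claws point. Back plate x -6 to 0, 24 wide (y), 108 high. Bottom bar x -110 to 0, 24 wide, 6 thick, its far end turned up 20 high
- hook_rib (a point): grip point on the frame hook, in the middle of its thick upper rib: at x -38, z 88 of the frame hook. The rib is 10 thick (y -5 to 5), runs x -60 to -6 and z 58 to 108, and is open on both sides and above; a thinner web (5) joins it to the bottom bar
- hook_pad (a point): where to press down: on the flat top edge of the frame hook (z 108 of the frame hook), 6 in front of the rear face of the back plate (pressed farther out it binds more); the edge is 24 wide over the back plate, 10 wide along the rib
- hook_claw (a point): end of the frame hook's lower claw, at x 11, z 28 of the frame hook; the upper claw's end is 44 above. Each is 6 wide (y -3 to 3): a shank 8 high (z 24 to 32, and 68 to 76) reaching x 11, with a lip at its end (x 6.2 to 11) hanging 13 below the shank. The lower one also has a round nose on its end, to x 14.5
- flap: plywood flap, propped up, fixed to the bench, 300 wide, 170 high, a steel channel upright (60 wide, 175 high, 40 deep, front wall 5 thick) before it. Origin: on the bench under the flap's middle, in the plane of the upright's front face; z up, x from that face into the board (the frame hook hangs with its x along this x), y along the board. More than 60 N on flap or upright is forcing it
- slots (a point): on the upright's front face above the flap's origin, at z 143, the lower edge of the top slot (axes as the flap's). One column of four slots, each 9 wide, 27 high, pitch 44 (lower edges z 11, 55, 99, 143). The upright, slots and all, is fixed up to 12 off this point along y, either way; that offset is NOT in the measured pose: find it by feel or by sight
- home (a point): where the frame hook's origin ends when home in the top two slots, but for the upright's offset along y: x 0, z 75 of the flap. Claws pass straight in at z 88 to 94 (y play 1.5). Going down, near z 81 the lower nose meets a sprung roller and the hook hangs there; a push of 6 to 20 N carries it past, the roller snaps over near z 78 and keeps it down; solid stop at z 75
- corner_sample: bystander: dark mahogany frame corner sample, an L 90 x 90 x 30 lying flat; origin under its middle
- corner_weight: bystander: grey cast iron L-shaped corner weight, 75 x 75 x 35 with a round knob to 53 high; origin under its middle
- screwdriver: bystander: red-handled screwdriver 190 long lying along its x, under 35 high
- tape_measure: bystander: grey tape measure, 65 x 32 x 62 high; origin under its middle
- hammer: bystander: hammer 260 long lying along its x
- glue: bystander: glue bottle, 56 across, 150 high; origin under its middle
- nail_jar: bystander: nail jar, 60 across, 70 high; origin under its middle
Not all that is in view belongs to the job. Of the things like the frame_hook, leave any that is red or turquoise; of the rest the larger one is meant.

How it is judged:
On the way:
1. the claws are in the top two slots, the back plate at the upright, not yet pressed home (x of frame_hook in the frame of flap above -0.004 m and z of frame_hook in the frame of flap between 0.0785 and 0.098 m), for 0.1 s.
At the end, for the whole second after the job is handed in: the frame hook hangs at rest by itself on the upright, in the top two slots: its origin within 3 mm of the upright's front face and between z 72 and 77.5 mm above the bench (home is 75), within 15.5 mm of the flap's middle, vertical within 0.08 rad and its bar square to the upright within 0.2 rad (z of frame_hook in the frame of flap between 0.072 and 0.0775 m and x of frame_hook in the frame of flap between -0.003 and 0.003 m and y of frame_hook in the frame of flap between -0.0155 and 0.0155 m and angle between the z axis of frame_hook and the z axis of flap, either way round below 0.08 rad and angle between the x axis of frame_hook and the x axis of flap, either way round below 0.2 rad and linear speed of frame_hook below 0.01 m/s); the robot touches nothing.
It fails at once if the flap or its upright is forced (more than 60 N) (contact force between anything else and flap above 60 N).
It fails at once if one of the other things on the bench is shifted by more than 30 mm (distance of any of corner_sample, corner_weight, screwdriver, tape_measure, hammer, glue, nail_jar from where it was at the start of the episode above 0.03 m).
It also fails if it takes over 72 s, if anything falls off the work surface, if the arm or the gripper's body presses on something with over 40 N, if the wrist force passes 120 N, or if a joint passes its speed limit or range.

## Working session

There is one attempt and no reset: what is moved stays moved. The work goes in short steps, Python scripts to look and compute and a tool call to move; the robot and the scene stay as the last step left them, time stands still between calls to the robot, and variables do not carry over. Pictures are saved under pics/ and viewed, about 8 in all and at most 12, crops included, and the job is handed in when it is done.

Besides the shell and the picture viewer there is one more tool, called after "Call:" in YAML: its name, and indented under it one key for each argument. carry_out: Moves the arm, as the interface text tells. Its arguments: {"type":"object","properties":{"moves":{"type":"array"},"claw":{"type":"number"},"grip_force":{"type":"number"}},"required":["moves"]}

```bash
mkdir -p pics; ls
cat > h.py <<'E'
import numpy as np, cv2
from station import manip
def grab(n):
    ci=manip.camera_info(n); im,d=manip.get_image(n); return im,d,ci
def cloud(d,ci):
    K=np.array(ci["camera_matrix"]);T=np.linalg.inv(np.array(ci["camera_from_world"]))
    v,u=np.mgrid[:d.shape[0],:d.shape[1]].astype(float)
    p=cv2.undistortPoints(np.stack([u,v],-1).reshape(-1,1,2),K,np.array([ci["k1"],0,0,0.])).reshape(*d.shape,2)
    c=np.stack([p[...,0]*d,-p[...,1]*d,-d,np.ones_like(d)],-1)
    w=(c@T.T)[...,:3]; w[d==0]=np.nan; return w
E
python3 - <<'E'
from h import *
for n in("scene","top"):
    im,d,ci=grab(n); np.savez(n+".npz",im=im,d=d,w=cloud(d,ci))
    cv2.imwrite(f"pics/{n}.png",cv2.resize(im[...,::-1],(800,600)))
    print(n,np.linalg.inv(ci["camera_from_world"])[:3,3],ci["k1"])
print(manip.observe())
E
```

```text
pics
scene [ 1.2748132  -0.04977009  0.84811361] -0.02520354482743366
top [ 0.36795479 -0.03495216  1.21553434] -0.005921310512341982
{'time_s': 0.1, 'qpos': array([-1.16448003,  0.61580129, -0.01261533,  1.42473088,  0.00810273,
        1.10342419, -0.04038005]), 'joint_vel': array([ 0.00072989, -0.00040027,  0.00038813, -0.00404628, -0.00122998,
       -0.00010365,  0.00015569]), 'tau': array([ 7.08596435e-04, -4.60045695e+01,  2.09796675e-01, -1.66244352e+01,
       -6.11980283e-02,  1.68509415e-02,  1.06028858e-04]), 'tool_pos': array([0.2723347 , 0.58945021, 0.23461334]), 'ee_rot': array([[-9.41002445e-04,  4.19350230e-01,  9.07824046e-01],
       [-2.11350489e-03,  9.07821587e-01, -4.19351285e-01],
       [-9.99997324e-01, -2.31330114e-03,  3.20364292e-05]]), 'contact_force': array([ 0.30573661,  0.00663222, -0.38168831]), 'torque': array([-0.08222813, -0.04644648, -0.05791177]), 'grip_width': 0.0926563374706224}
```

View pics/scene.png

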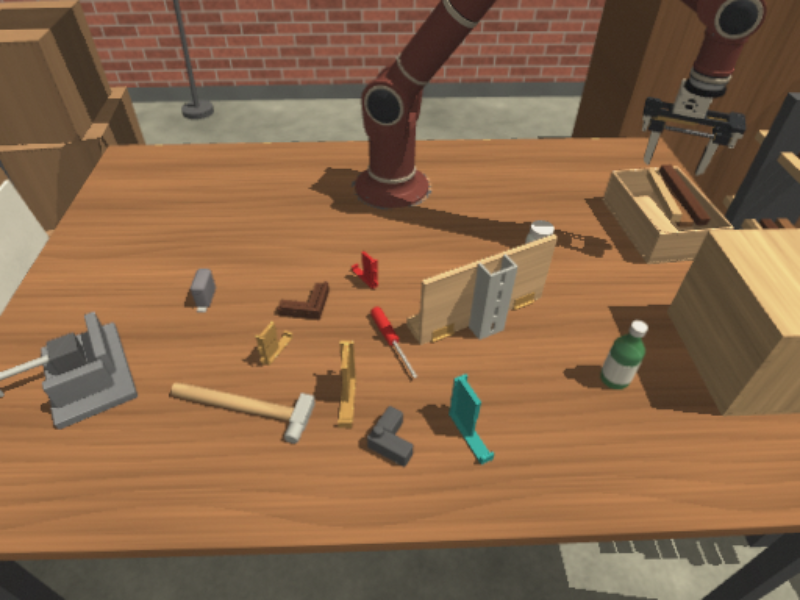

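View pics/top.png

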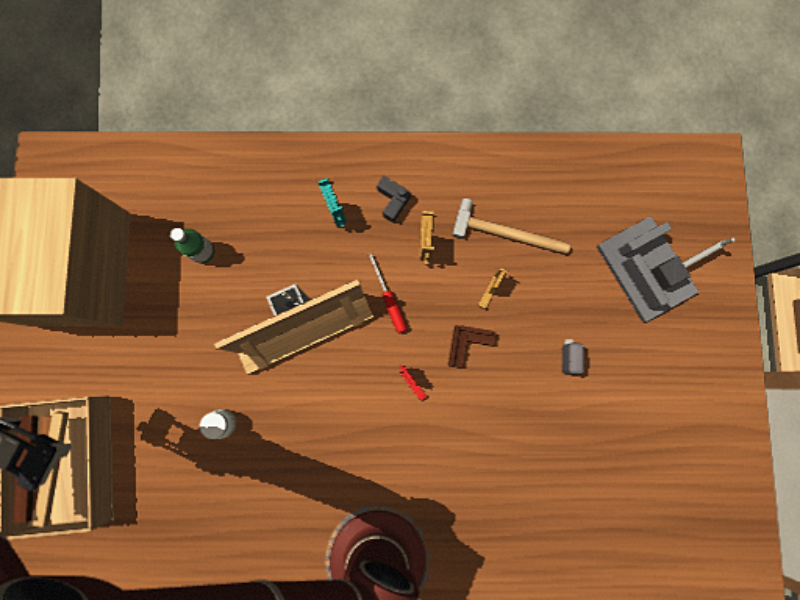

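Scene and top show four hook-like things (top view pixels at 800x600): large brass (427,238), small brass (493,288), red (412,382), turquoise (332,203). I choose the large brass one. The upright is at (287,297) and faces away from the robot.

Run:
```python
from h import *
S=np.load("scene.npz");T=np.load("top.npz")
def at(D,x,y): 
    return np.round(D['w'][int(y*.64),int(x*.64)],3)
# hook large brass: cloud from top within window
def reg(D,x0,x1,y0,y1,zmin=.004):
    s=np.s_[int(y0*.64):int(y1*.64),int(x0*.64):int(x1*.64)]
    w=D['w'][s].reshape(-1,3);c=D['im'][s].reshape(-1,3).astype(int)
    return w,c
for nm,D,b in(("top",T,(412,445,205,270)),("scene",S,(335,360,335,430)),("small",T,(475,510,262,312))):
    w,c=reg(D,*b); m=(c[:,0]-c[:,2]>55)&(w[:,2]>.012)&(w[:,2]<.13); w=w[m]
    print(nm,len(w),w.min(0).round(3),w.max(0).round(3))
    for lo,hi in((.012,.05),(.05,.09),(.095,.12)):
        q=w[(w[:,2]>lo)&(w[:,2]<hi)]
        if len(q)>4:
            m0=q[:,:2].mean(0);u,s,v=np.linalg.svd(q[:,:2]-m0);pr=(q[:,:2]-m0)@v[0]
            print(lo,len(q),m0.round(4),v[0].round(3),np.ptp(pr).round(3),np.ptp((q[:,:2]-m0)@v[1]).round(3))
# board top edge from top
w,c=reg(T,210,380,278,350); m=(w[:,2]>.16)&(w[:,2]<.173)&(c[:,0]-c[:,2]>40)
q=w[m];m0=q[:,:2].mean(0);u,s,v=np.linalg.svd(q[:,:2]-m0);print("board",len(q),m0.round(4),v[0].round(4),np.ptp((q[:,:2]-m0)@v[0]),np.ptp((q[:,:2]-m0)@v[1]))
# upright front from scene: gray
w,c=reg(S,465,520,255,345); m=(abs(c[:,0]-c[:,2])<35)&(w[:,2]>.01)&(w[:,2]<.18)
q=w[m];print(len(q)); np.save("up.npy",q)
print(q.min(0),q.max(0))
im=S['im'][int(225*.64):int(360*.64),int(320*.64):int(580*.64)]
a=cv2.resize(im,None,fx=4.5,fy=4.5,interpolation=cv2.INTER_CUBIC)[:,:,::-1]
im=S['im'][int(325*.64):int(440*.64),int(320*.64):int(500*.64)]
cv2.imwrite("pics/up.png",a[:590,:800])
im=T['im'][int(170*.64):int(320*.64),int(310*.64):int(520*.64)]
cv2.imwrite("pics/hook.png",cv2.resize(im,None,fx=5,fy=5,interpolation=cv2.INTER_CUBIC)[:,:,::-1])
```

```text
top 106 [ 0.627 -0.122  0.013] [ 0.75  -0.093  0.115]
0.012 24 [ 0.7031 -0.107 ] [-0.996  0.091] 0.122 0.021
0.05 15 [ 0.6473 -0.1027] [-0.995 -0.096] 0.044 0.006
0.095 66 [ 0.667  -0.1056] [-0.999  0.039] 0.059 0.022
scene 280 [ 0.641 -0.12   0.012] [ 0.754 -0.092  0.111]
0.012 83 [ 0.6971 -0.1037] [ 0.994 -0.112] 0.108 0.022
0.05 75 [ 0.6734 -0.1022] [ 0.993 -0.115] 0.063 0.023
0.095 109 [ 0.6693 -0.1049] [ 0.999 -0.043] 0.062 0.023
small 56 [ 0.532 -0.273  0.013] [ 0.608 -0.224  0.086]
0.012 13 [ 0.5617 -0.2417] [-0.909  0.416] 0.077 0.015
0.05 43 [ 0.5882 -0.2584] [-0.861  0.509] 0.05 0.017
board 325 [0.4985 0.1687] [-0.4172  0.9088] 0.2995699025859749 0.012172986154641047
1016
[0.49486769 0.13908929 0.0100097 ] [0.55828684 0.21043435 0.17759929]
```

View pics/hook.png

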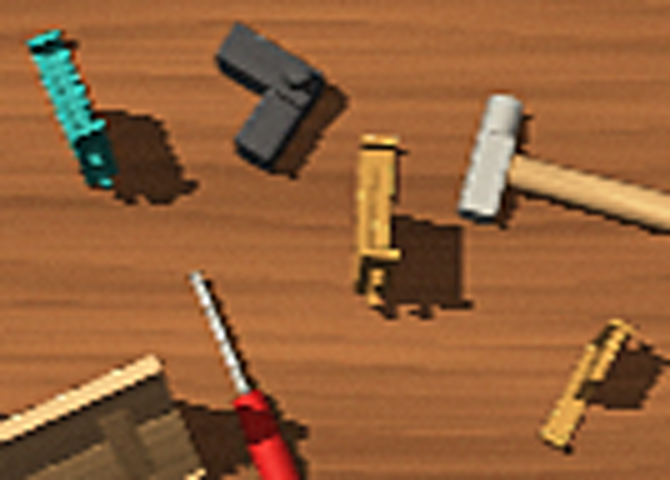

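Close crop: the large brass hook at (377,220) has its plate and claws toward the robot (claws at (375,295)) and the bar pointing away. That fits the description. Next I fit the upright and plan the approach.

```bash
cat >> h.py <<'E'
def to_tool(target):
    o=manip.observe();R=o['ee_rot'];return (R.T@(np.array(target)-o['tool_pos'])*1000).round(1)
def turn_to(yang):  # tool straight down, tool y at world angle yang (deg)
    from scipy.spatial.transform import Rotation as Ro
    a=np.radians(yang);y=np.array([np.cos(a),np.sin(a),0]);x=np.array([0,0,-1.]);M=np.stack([x,y,np.cross(x,y)],1)
    return np.degrees(Ro.from_matrix(manip.observe()['ee_rot'].T@M).as_rotvec()).round(2)
E
python3 - <<'E'
from h import *
T=np.load("top.npz");S=np.load("scene.npz")
q=np.load("up.npy")
ex=np.array([-.9088,-.4172]);ey=np.array([.4172,-.9088]);m0=np.array([.4985,.1687])
a=(q[:,:2]-m0)@ex;b=(q[:,:2]-m0)@ey
print(np.percentile(a,[1,5,25,50,75,95,99]).round(4),np.percentile(b,[1,5,50,95,99]).round(4))
f=a<np.percentile(a,1)+.008
f=(a<-.035)&(q[:,2]<.165)
print(f.sum(),np.polyfit(b[f],a[f],1),np.polyfit(q[f,2],a[f],1),np.percentile(b[f],[0,1,99,100]).round(4),np.median(a[f]))
w=T['w'].reshape(-1,3)
m=(w[:,1]>.3)&(w[:,1]<.75)&(w[:,0]>.2)&(w[:,2]>.02)
print("block",w[m].min(0),w[m].max(0)); m&=w[:,2]>.15;m&=w[:,0]>.36;print(np.nanpercentile(w[m],[1,50,99],axis=0).round(3))
print(to_tool([.68,-.1,.32]),turn_to(84))
E
```

```text
[-0.049  -0.0483 -0.0471 -0.0456 -0.0288 -0.0111 -0.0068] [-0.0234 -0.0213  0.0206  0.0364  0.0372]
626 [ 0.06191626 -0.04648736] [ 0.00010015 -0.0458549 ] [-0.025  -0.0236  0.0372  0.0377] -0.046597885532166344
block [0.20003416 0.30018502 0.02002333] [0.75184618 0.74899524 0.68100066]
[[0.49  0.567 0.152]
 [0.619 0.615 0.22 ]
 [0.748 0.704 0.225]]
[ -84.3 -455.1  659.2] [-18.79  -0.02   0.13]
```

View pics/up.png

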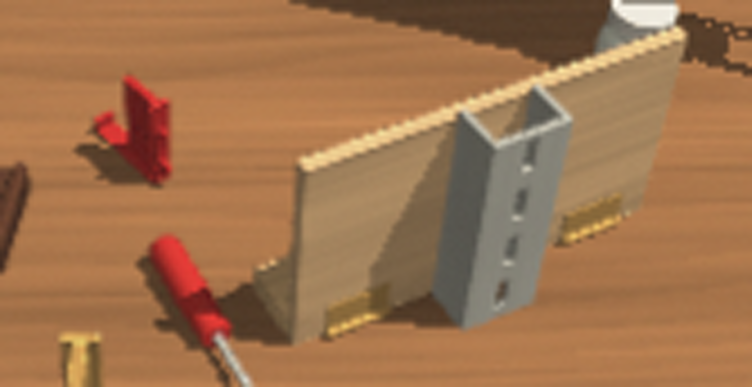

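The picture shows the upright's front face with its slot column at (530,155) to (500,290). The upright's edges lie at about -23.6 and +37.2 mm from the board's middle, so its offset is about +7 mm along y.

Call:
carry_out:
  moves: [-42, 0, 0, 0, 0, 0, -42, 0, 0, 0, 0, 0, 0, -27, 39, 0, 0, 0, 0, -27, 39, 0, 0, 0, 0, -27, 39, 0, 0, 0, 0, -27, 39, 0, 0, 0, 0, -27, 39, 0, 0, 0, 0, -27, 39, 0, 0, 0, 0, -27, 39, 0, 0, 0, 0, -27, 39, 0, 0, 0, 0, -27, 39, 0, 0, 0, 0, -27, 39, 0, 0, 0, 0, -27, 39, 0, 0, 0, 0, -27, 39, 0, 0, 0, 0, -27, 39, 0, 0, 0, 0, -27, 39, 0, 0, 0, 0, -27, 39, 0, 0, 0, 0, -27, 39, 0, 0, 0, 0, 0, 0, 0, 0, 0]
  claw: 60
  grip_force: 40

```text
time_s: 2.0
tool_pos: [0.6691, -0.0881, 0.3104]
ee_rot: [[-0.019, 0.411, 0.912], [-0.014, 0.912, -0.411], [-1.0, -0.02, -0.012]]
contact_force: [-0.6, 0.4, -0.8]
grip_width: 0.0597
```

Run:
```python
from h import *
print(to_tool([.68,-.1,.32]),turn_to(84),manip.observe()['tool_pos'])
```

```text
[-9.6 -6.6 14.7] [-18.25  -0.88   1.05] [ 0.66908415 -0.08807982  0.31042963]
```

Call:
carry_out:
  moves: [-10, -7, 15, 0, 0, 0, 0, 0, 0, -6, -0.3, 0.3, 0, 0, 0, -6, -0.3, 0.3, 0, 0, 0, -6, -0.3, 0.3, 0, 0, 0, 0, 0, 0]

```text
time_s: 2.5
tool_pos: [0.6786, -0.1005, 0.3155]
ee_rot: [[-0.01, 0.1, 0.995], [0.001, 0.995, -0.1], [-1.0, -0.0, -0.01]]
contact_force: [-0.0, -0.0, -0.3]
grip_width: 0.0599
```

Run:
```python
from h import *
im,d,ci=grab("wrist");w=cloud(d,ci);np.savez("w1.npz",im=im,d=d,w=w)
o=manip.observe();print(o['tool_pos'],turn_to(84),np.linalg.inv(ci["camera_from_world"])[:3,3])
v=w.reshape(-1,3);c=im.reshape(-1,3).astype(int)
m=(c[:,0]-c[:,2]>45)&(v[:,0]>.6)&(v[:,0]<.79)&(abs(v[:,1]+.105)<.04)
for lo,hi in((.1,.118),(.02,.1),(.012,.03),(.003,.012)):
    q=v[m&(v[:,2]>lo)&(v[:,2]<hi)]
    if len(q)<5: continue
    print(lo,len(q),q.min(0).round(4),q.max(0).round(4),cv2.minAreaRect((q[:,:2]*1000).astype(np.float32)), np.median(q[:,2]))
cv2.imwrite("pics/w1.png",cv2.resize(im[...,::-1],(700,525)))
```

```text
[ 0.67861994 -0.10020502  0.31535094] [ 0.19 -0.57  0.01] [ 0.59954789 -0.092594    0.46566078]
0.1 541 [ 0.6392 -0.115   0.1   ] [ 0.6996 -0.0915  0.1104] ((669.682373046875, -104.4588623046875), (23.46698760986328, 60.25966262817383), 87.55550384521484) 0.10816588622840906
0.02 231 [ 0.6256 -0.1195  0.0201] [ 0.7493 -0.091   0.0996] ((687.3355712890625, -105.67985534667969), (23.611072540283203, 123.34078216552734), 86.52647399902344) 0.06738877778189245
0.012 106 [ 0.6256 -0.1197  0.0121] [ 0.7498 -0.0915  0.0298] ((687.515625, -105.63216400146484), (23.101499557495117, 123.70903778076172), 86.90338897705078) 0.02016173877456401
0.003 531 [ 0.6058 -0.1367  0.003 ] [ 0.7833 -0.0751  0.0119] ((694.4639892578125, -106.34027862548828), (177.3789825439453, 61.01369094848633), 0.6516005992889404) 0.006258731409527929
```

View pics/w1.png

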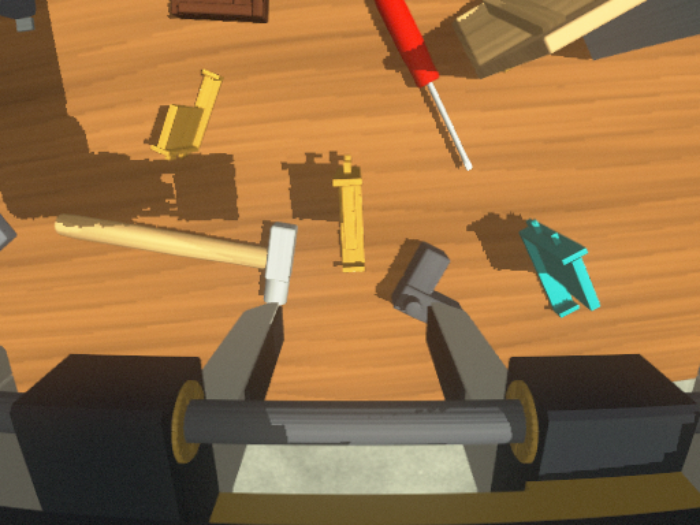

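Wrist view: the brass hook at (350,215) is standing, with its claws toward the robot at the top. Its top-edge box centre is (0.670,-0.1045), height 0.108, and its axis is at about -3°, which matches the given sizes. Next: turn and descend partway.

Call:
carry_out:
  moves: [0, -5, -2, -2.8, -0.6, 0, 40, 0, 0, 0, 0, 0, 45, 0, 0, 0, 0, 0, 45, 0, 0, 0, 0, 0, 0, 0, 0, 0, 0, 0]
  claw: 40

```text
time_s: 3.05
tool_pos: [0.6773, -0.1017, 0.1837]
ee_rot: [[0.005, 0.058, 0.998], [0.001, 0.998, -0.058], [-1.0, 0.001, 0.005]]
contact_force: [-0.7, -0.3, -0.0]
grip_width: 0.04
```

Run:
```python
from h import *
im,d,ci=grab("wrist");w=cloud(d,ci)
v=w.reshape(-1,3);c=im.reshape(-1,3).astype(int)
m=(c[:,0]-c[:,2]>45)&(v[:,0]>.6)&(v[:,0]<.79)&(abs(v[:,1]+.105)<.03)&(v[:,2]>.104)&(v[:,2]<.114)
q=v[m];print(len(q),q.min(0),q.max(0));r=q[(q[:,0]>.652)&(q[:,0]<.695)];p=np.polyfit(r[:,0],r[:,1],1);print("rib",p,np.polyval(p,.6776),np.ptp(r[:,1]-np.polyval(p,r[:,0])))
print(cv2.minAreaRect((q[:,:2]*1000).astype(np.float32)))
print(to_tool([.6776,np.polyval(p,.6776),.086]),turn_to(87),manip.observe()['tool_pos'])
```

```text
1232 [ 0.63917271 -0.11502746  0.10445318] [ 0.69972012 -0.0911819   0.11030766]
rib [-0.05105377 -0.07037724] -0.10497127498737716 0.009784467638936381
((669.615966796875, -104.34220886230469), (23.734045028686523, 59.953731536865234), 87.26045989990234)
[101.8  -3.1  -3.5] [-0.33  0.74 -0.02] [ 0.6799285  -0.10203462  0.18784956]
```

Call:
carry_out:
  moves: [34, -3, -3.5, 0, 0.5, 0, 34, 0, 0, 0, 0, 0, 33, 0, 0, 0, 0, 0, 0, 0, 0, 0, 0, 0]

```text
time_s: 3.5
tool_pos: [0.6874, -0.1051, 0.0983]
ee_rot: [[0.028, 0.061, 0.998], [-0.003, 0.998, -0.061], [-1.0, -0.002, 0.028]]
contact_force: [-0.7, -0.1, -0.1]
grip_width: 0.0399
```

Run:
```python
from h import *
print(to_tool([.6776,-.105,.086]),turn_to(87.1),manip.observe()['tool_pos'],manip.observe()['contact_force'])
```

```text
[ 12.   -0.5 -10.2] [-0.6   1.62  0.1 ] [ 0.68742959 -0.10509771  0.09829095] [-0.65300101 -0.05738365 -0.1376819 ]
```

Call:
carry_out:
  moves: [0, 0, -9, 0, 1.6, 0, 0, 0, 0, 0, 0, 0, 10, 0, 0, 0, 0, 0, 0, 0, 0, 0, 0, 0]

```text
time_s: 3.9
tool_pos: [0.6846, -0.105, 0.0987]
ee_rot: [[0.016, 0.062, 0.998], [-0.004, 0.998, -0.062], [-1.0, -0.003, 0.016]]
contact_force: [-0.1, -0.9, -0.8]
grip_width: 0.0398
```

Run:
```python
from h import *
print(to_tool([.6776,-.105,.086]),turn_to(87.1),manip.observe()['tool_pos'],manip.observe()['contact_force'])
```

```text
[12.6 -0.4 -7.2] [-0.65  0.91  0.18] [ 0.68459279 -0.10502322  0.09872279] [-0.10407746 -0.88051017 -0.81988074]
```

Call:
carry_out:
  moves: [12, 0, -7, 0, 0.9, 0, 9, 0, -5, 0, 0.5, 0, 5, 0, -3, 0, 0.3, 0]

```text
time_s: 4.2
tool_pos: [0.6702, -0.1044, 0.073]
ee_rot: [[-0.012, 0.062, 0.998], [-0.003, 0.998, -0.062], [-1.0, -0.003, -0.012]]
contact_force: [-0.6, -0.9, 0.2]
grip_width: 0.04
```

Run:
```python
from h import *
manip.get_image("top")
print(to_tool([.6776,-.105,.086]),turn_to(87.1),manip.observe()['tool_pos'],manip.observe()['contact_force'])
```

```text
[-14.2  -0.3   8.4] [-0.66 -0.83  0.17] [ 0.6690412  -0.1042369   0.07196991] [-1.02022625  0.87792076 -0.46990937]
```

Call:
carry_out:
  moves: [-14, 0, 8, 0, -0.8, 0]

```text
time_s: 4.35
tool_pos: [0.6749, -0.1045, 0.0834]
ee_rot: [[-0.007, 0.062, 0.998], [-0.002, 0.998, -0.062], [-1.0, -0.003, -0.007]]
contact_force: [-0.0, 0.3, -0.9]
grip_width: 0.0398
```

Run:
```python
from h import *
print(to_tool([.6776,-.105,.086]),turn_to(87.1),manip.observe()['tool_pos'],manip.observe()['contact_force'])
manip.get_image("top")
print(to_tool([.6776,-.105,.086]),turn_to(87.1),manip.observe()['tool_pos'],manip.observe()['contact_force'])
```

```text
[-2.6 -0.4  2.7] [-0.67 -0.39  0.15] [ 0.6749211  -0.10446165  0.08342631] [-0.04052699  0.28109733 -0.92701476]
[ 1.6 -0.2 -1.3] [-0.66  0.17  0.19] [ 0.67894579 -0.10488626  0.08761853] [ 1.14070483 -0.15765664  0.83744549]
```

Call:
carry_out:
  moves: [0, 0, 0, 0, 0, 0, 0, 0, 0, 0, 0, 0, 0, 0, 0, 0, 0, 0, 0, 0, 0, 0, 0, 0, 0, 0, 0, 0, 0, 0, 0, 0, 0, 0, 0, 0]
  claw: 0
  grip_force: 45

```text
time_s: 5.0
tool_pos: [0.6816, -0.1052, 0.0909]
ee_rot: [[0.01, 0.062, 0.998], [-0.004, 0.998, -0.062], [-1.0, -0.004, 0.01]]
contact_force: [0.2, -0.0, 0.4]
grip_width: 0.0099
```

Call:
carry_out:
  moves: [-25, 0, 0, 0, 0, 0, -35, 0, 0, 0, 0, 0, -35, 0, 0, 0, 0, 0, -35, 0, 0, 0, 0, 0]

```text
time_s: 5.4
tool_pos: [0.6722, -0.1033, 0.2105]
ee_rot: [[-0.021, 0.062, 0.998], [-0.0, 0.998, -0.062], [-1.0, -0.001, -0.021]]
contact_force: [0.6, -0.5, -5.0]
grip_width: 0.0101
```

```bash
cat > cl.py <<'E'
from h import *
# hook pose & flap pose from scene+top
im,d,ci=grab("scene");w=cloud(d,ci);np.savez("s2.npz",im=im,w=w)
o=manip.observe();print(o['tool_pos'],o['contact_force'],o['grip_width'],turn_to(87.1))
v=w.reshape(-1,3);c=im.reshape(-1,3).astype(int)
t=o['tool_pos'];m=(c[:,0]-c[:,2]>45)&(np.linalg.norm(v[:,:2]-t[:2],axis=1)<.09)&(v[:,2]>.03)&(v[:,2]<t[2]+.05)
q=v[m];print(len(q),q.min(0).round(4),q.max(0).round(4))
E
python3 cl.py
python3 - <<'E'
from h import *
S=np.load("s2.npz");T=np.load("top.npz")
w=S['w'].reshape(-1,3);c=S['im'].reshape(-1,3).astype(int)
# local frame
ex=np.array([-.9088,-.4172]);ey=np.array([.4172,-.9088]);m0=np.array([.4985,.1687])
a=(w[:,:2]-m0)@ex;b=(w[:,:2]-m0)@ey;z=w[:,2];g=abs(c[:,0]-c[:,2])<40
f=g&(a<-.041)&(a>-.056)&(b>-.02)&(b<.033)&(z>.01)&(z<.17)
A=np.c_[b[f],z[f],np.ones(f.sum())];x,*_=np.linalg.lstsq(A,a[f],rcond=None);r=a[f]-A@x;k=abs(r)<.0015
x,*_=np.linalg.lstsq(A[k],a[f][k],rcond=None);print("front plane a=",x,k.sum(),f.sum(),np.std(a[f][k]-A[k]@x))
# board top edge in scene, board front face
f2=(c[:,0]-c[:,2]>30)&(a<.02)&(a>-.03)&((b<-.05)|(b>.06))&(abs(b)<.14)&(z>.05)&(z<.16)
print("boardfront",f2.sum(),np.polyfit(b[f2],a[f2],1))
# edges of upright front at heights
for lo,hi in((.03,.08),(.08,.13),(.13,.168)):
    e=g&(abs(a-x[0]*b-x[1]*z-x[2])<.003)&(z>lo)&(z<hi)&(abs(b)<.06);print(np.percentile(b[e],[0,1,99,100]).round(4))
# board ends
f3=(c[:,0]-c[:,2]>30)&(abs(a)<.03)&(z>.06)&(z<.172)&(abs(b)<.2);print("ends",np.percentile(b[f3],[0,.5,99.5,100]).round(4))
# slots: dark in face or depth behind
e=(a-x[0]*b-x[1]*z-x[2]>.004)&(a-x[0]*b-x[1]*z-x[2]<.05)&(b>-.012)&(b<.026)&(z>.01)&(z<.172)
print(e.sum());
for l in(11,55,99,143):
    s=e&(z*1000>l-3)&(z*1000<l+25);print(l,s.sum(),b[s].mean() if s.any() else 0)
# dark pixels on face
import itertools
E
```

```text
[ 0.67569045 -0.10381366  0.21783822] [ 1.44073689 -0.51287657  1.90544672] 0.009857355414232317 [-0.65 -0.51  0.12]
427 [ 0.6331 -0.1253  0.0322] [ 0.7411 -0.0325  0.2428]
front plane a= [-0.0064454  -0.00096667 -0.04668949] 377 480 0.0007371836144836109
boardfront 1065 [-0.00117609 -0.00689008]
[-0.0244 -0.0237  0.0359  0.0364]
[-0.0258 -0.0236  0.0364  0.0369]
[-0.0257 -0.024   0.0353  0.0356]
ends [-0.1531 -0.1494  0.1492  0.1507]
105
11 2 0.0003830283332668283
55 1 -0.0010361161514912199
99 3 0.00014756875960556274
143 57 0.002929040404232518
```

```bash
cat >> h.py <<'E'
from scipy.spatial.transform import Rotation as Ro
def frame(ang): return Ro.from_euler('z',ang,degrees=True).as_matrix()
# hook in tool at grasp
_Rg=np.stack([[.010,-.004,-1],[.062,.998,-.004],[.998,-.062,.010]],1)
_tg=np.array([.6816,-.1052,.0909]); _Rh=frame(176.45); _oh=np.array([.6397,-.1029,0])
RTH=_Rg.T@_Rh; PTH=_Rg.T@(_oh-_tg)
EX=np.array([-.9088,-.4172]);FA=np.degrees(np.arctan2(EX[1],EX[0]))+.3  # slope -0.006 (half used)
RF=frame(FA); OF=np.r_[np.array([.4985,.1687])-.0467*EX,0]
def hook():
    o=manip.observe();R=o['ee_rot']@RTH;p=o['tool_pos']+o['ee_rot']@PTH
    e=Ro.from_matrix(RF.T@R).as_rotvec(degrees=True)
    return (RF.T@(p-OF)*1000).round(1),e.round(2),(RF.T@o['contact_force']).round(1)
def go(x,y,z):  # hook target in flap mm -> tool shift (mm), rotvec (deg)
    o=manip.observe();Rt=RF@RTH.T;ph=OF+RF@(np.array([x,y,z])/1000);pt=ph-Rt@PTH
    return (o['ee_rot'].T@(pt-o['tool_pos'])*1000).round(1),Ro.from_matrix(o['ee_rot'].T@Rt).as_rotvec(degrees=True).round(2)
E
python3 - <<'E'
from h import *
print(hook(),go(-60,6,140),OF,FA); print(manip.observe()['qpos'])
S=np.load("s2.npz");cv2.imwrite("pics/s2.png",S['im'][180:340,130:450][:,:,::-1].repeat(2,0).repeat(2,1))
E
```

```text
(array([ 39.5, 300.9, 127.7]), array([ -0.36,  -1.04, -28.51]), array([-1.1,  1.1,  1.9])) (array([-13.2, 326.7, -60.4]), array([-28.51,  -1.15,  -0.07])) [0.54094096 0.18818324 0.        ] -155.0417110293554
[ 0.09569318  0.6899315   0.04484391  1.32832799 -0.02847556  1.13264172
  1.65139399]
```

Call:
carry_out:
  moves: [-13, 0, 0, -5.7, -0.3, 0, 0, 0, 0, -5.7, -0.3, 0, 0, 0, 0, -5.7, -0.3, 0, 0, 0, 0, -5.7, -0.3, 0, 0, 0, 0, -5.7, 0, 0]

```text
time_s: 5.95
tool_pos: [0.6725, -0.1031, 0.2244]
ee_rot: [[0.003, -0.44, 0.898], [0.002, 0.898, 0.44], [-1.0, 0.0, 0.004]]
contact_force: [0.0, 0.6, -4.8]
grip_width: 0.0098
```

Run:
```python
from h import *
print(hook(),go(-60,6,140))
```

```text
(array([ 46.1, 320.3, 133.8]), array([-0.23, -0.38,  1.13]), array([-0.3, -0.6, -4.8])) (array([ -5.9, 311.7, 111.7]), array([ 1.13, -0.37, -0.24]))
```

Call:
carry_out:
  moves: [0, 15, 25, 0.5, -0.3, 0, 0, 30, 25, 0.5, 0, 0, 0, 34, 15, 0, 0, 0, 0, 34, 12, 0, 0, 0, 0, 34, 9, 0, 0, 0, 0, 34, 7, 0, 0, 0, 0, 34, 6, 0, 0, 0, 0, 34, 6, 0, 0, 0, 0, 30, 6, 0, 0, 0, 0, 20, 0, 0, 0, 0, 0, 8, 0, 0, 0, 0]

```text
time_s: 7.05
tool_pos: [0.6304, 0.2267, 0.1946]
ee_rot: [[-0.035, -0.417, 0.908], [-0.006, 0.909, 0.417], [-0.999, 0.009, -0.035]]
contact_force: [-0.1, 0.9, -5.1]
grip_width: 0.0096
```

```bash
cat > cl2.py <<'E'
from h import *
im,d,ci=grab("scene");w=cloud(d,ci).reshape(-1,3);c=im.reshape(-1,3).astype(int)
print(hook(),manip.observe()['time_s'])
f=((w-OF)@RF)*1000
br=(c[:,0]-c[:,2]>60)&(c[:,0]-c[:,1]<80)
h,_,_=hook();l=f-h
m=br&(l[:,0]<-1)&(l[:,0]>-125)&(abs(l[:,1])<22)&(l[:,2]>-8)&(l[:,2]<113)&(f[:,2]>20)
q=l[m];print(len(q),"min",q.min(0).round(1),"max",q.max(0).round(1))
def st(s,n):
    if s.sum()>3: print(n,s.sum(),np.percentile(q[s],[2,50,98],axis=0).round(1).tolist())
st((q[:,2]>104),"top"); st((q[:,2]<20)&(q[:,0]<-100),"tip"); st((q[:,2]>20)&(q[:,2]<55)&(q[:,0]>-12),"plate low");st((q[:,2]>60)&(q[:,2]<102)&(q[:,0]>-12),"plate hi")
np.savez("s3.npz",im=im,f=f)
E
python3 cl2.py
python3 - <<'E'
from h import *
print(go(-60,6,140)); S=np.load("s3.npz");cv2.imwrite("pics/s3.png",cv2.resize(S['im'][110:240,210:370][:,:,::-1],None,fx=4.5,fy=4.5,interpolation=cv2.INTER_CUBIC))
E
```

```text
(array([-51.1,   0.3, 105.5]), array([-0.81, -2.6 , -0.25]), array([ 0.3, -2.3, -4.6])) 7.1
282 min [-113.6  -14.9   -5.6] max [ -1.4  16.9 106.6]
top 9 [[-66.8, 0.3, 104.3], [-60.7, 4.1, 106.0], [-54.4, 8.4, 106.5]]
tip 46 [[-113.3, -8.8, -2.8], [-111.6, 5.2, 9.7], [-101.1, 15.2, 17.1]]
(array([-36.7,  -3.8,   3.5]), array([-0.25, -2.6 , -0.81]))
```

View pics/s3.png

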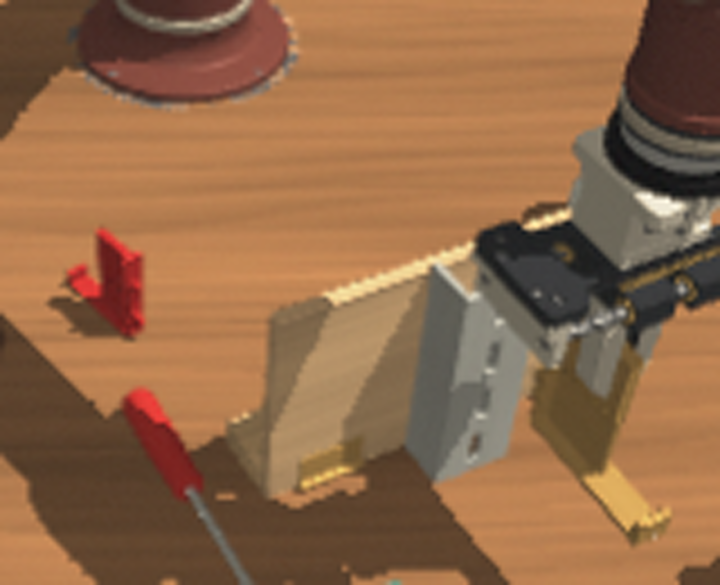

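The view shows the hook held in front of the upright (plate at (560,420), bar tip at (650,520)), slots clear at (490,350). It's sagged a bit and tilted 2.6°. In the same camera the hook reads about +3.7 mm in y and about -2.5 mm in z against my model. I'll square it up and approach.

Call:
carry_out:
  moves: [0, 0, 0, -0.2, -1.3, -0.4, 0, 0, 0, 0, -1.0, -0.3]

```text
time_s: 7.3
tool_pos: [0.63, 0.2252, 0.1918]
ee_rot: [[0.004, -0.42, 0.908], [-0.003, 0.908, 0.42], [-1.0, -0.005, 0.003]]
contact_force: [-0.0, 0.0, -4.8]
grip_width: 0.0099
```

```bash
python3 cl2.py; python3 -c "
from h import *
print(go(-40,2.5,93))"
```

```text
(array([-53.2,   5.2, 101.3]), array([ 0.12, -0.44, -0.17]), array([ 1.5, -0.3, -4.9])) 7.35
301 min [-114.2  -19.6   -0.9] max [ -2.3  13.5 109.9]
top 13 [[-63.2, -5.6, 104.6], [-58.5, 1.0, 107.4], [-50.7, 3.6, 109.6]]
tip 45 [[-114.1, -11.5, -0.2], [-111.7, 1.6, 11.4], [-103.2, 11.2, 19.4]]
plate low 12 [[-9.7, 4.8, 22.3], [-7.5, 8.5, 36.5], [-3.9, 12.6, 54.2]]
(array([  7.9,   2.6, -13.9]), array([-0.16, -0.44,  0.13]))
```

Call:
carry_out:
  moves: [10, -1, -14, -0.1, -0.4, 0.1]

```text
time_s: 7.45
tool_pos: [0.6203, 0.2173, 0.183]
ee_rot: [[0.017, -0.42, 0.908], [0.002, 0.908, 0.42], [-1.0, -0.005, 0.016]]
contact_force: [0.8, 0.5, -4.4]
grip_width: 0.0102
```

```bash
python3 cl2.py; python3 -c "
from h import *
print(go(-25,6,91))"
```

```text
(array([-35.3,   8.9,  89.2]), array([ 0.13, -0.4 , -0.23]), array([ 3.7,  1.1, -6.4])) 7.5
274 min [-120.5  -13.1    1.5] max [-13.9  13.2 112. ]
top 12 [[-68.7, -5.7, 105.2], [-67.2, -1.3, 110.5], [-58.1, 2.3, 111.9]]
tip 52 [[-120.3, -11.5, 3.6], [-115.4, 3.8, 9.4], [-100.1, 12.1, 18.0]]
(array([ -2.1,   2.8, -11. ]), array([-0.22, -0.4 ,  0.14]))
```

```bash
sed -i '2s/.*/for i in range(3): print(hook()); manip.get_image("top")\nH=hook();im,d,ci=grab("scene");w=cloud(d,ci).reshape(-1,3);c=im.reshape(-1,3).astype(int)/;s/^h,_,_=hook()/h=H[0]/' cl2.py; python3 cl2.py; python3 -c "
from h import *
print(go(-25,6,91))"
```

```text
(array([-35.3,   8.9,  89.2]), array([ 0.13, -0.4 , -0.23]), array([ 3.7,  1.1, -6.4]))
(array([-35.7,   9. ,  89.6]), array([ 0.14, -0.45, -0.25]), array([ 0.5,  0.5, -4.3]))
(array([-38.1,   8.4,  90.3]), array([ 0.11, -0.22, -0.22]), array([-0.4,  0.6, -4.2]))
(array([-40.9,   7.1,  91.4]), array([ 0.05,  0.06, -0.14]), array([-0.2, -0.3, -5. ])) 7.7
280 min [-113.8  -12.2   -0.7] max [ -5.9  15.  109. ]
top 11 [[-62.1, -3.3, 104.3], [-56.0, -0.9, 106.7], [-48.4, 2.4, 108.8]]
tip 43 [[-113.0, -11.1, 0.8], [-110.9, 3.9, 10.7], [-100.5, 13.1, 19.6]]
plate low 10 [[-7.6, 4.2, 26.9], [-7.2, 7.4, 45.8], [-6.3, 11.8, 54.4]]
(array([  0.3,   1.1, -15.8]), array([-0.14,  0.06,  0.05]))
```

Call:
carry_out:
  moves: [0, 1.5, -15, 0, 0, 0]

```text
time_s: 7.8
tool_pos: [0.6073, 0.2129, 0.1828]
ee_rot: [[0.017, -0.419, 0.908], [0.003, 0.908, 0.419], [-1.0, -0.004, 0.016]]
contact_force: [-0.7, -0.2, -4.3]
grip_width: 0.0096
```

```bash
cat > st.py <<'E'
from h import *
import sys
for i in range(8):
    manip.get_image("top")
    if i>=5: print(*hook())
g=go(*map(float,sys.argv[1:]));print(*g,manip.observe()['time_s'])
E
python3 st.py -15 6 91
```

```text
[-27.2   5.6  91.5] [ 0.05  0.17 -0.14] [ 0.  -0.  -4.1]
[-27.    5.6  91.4] [ 0.05  0.14 -0.14] [ 0.3  0.  -4.3]
[-26.7   5.6  91.3] [ 0.05  0.12 -0.14] [-0.  -1.  -4.2]
[  0.2  -0.5 -11.6] [-0.14  0.12  0.05] 8.2
```

Call:
carry_out:
  moves: [0.5, -0.5, -9, 0, 0, 0]

```text
time_s: 8.3
tool_pos: [0.5983, 0.2088, 0.1816]
ee_rot: [[0.015, -0.42, 0.907], [0.002, 0.908, 0.42], [-1.0, -0.004, 0.014]]
contact_force: [-0.6, 0.1, -3.3]
grip_width: 0.0099
```

```bash
python3 st.py -12 6 91
```

```text
[-17.9   6.1  90.8] [ 0.05  0.14 -0.14] [ 0.  -0.6 -3.9]
[-18.    6.   90.8] [ 0.05  0.14 -0.14] [ 0.2 -0.8 -4.3]
[-17.9   6.   90.7] [ 0.05  0.14 -0.14] [-0.1  0.  -5.6]
[-0.2 -0.  -5.7] [-0.14  0.14  0.05] 8.7
```

Call:
carry_out:
  moves: [0, 0, -4, 0, 0, 0]

```text
time_s: 8.8
tool_pos: [0.5942, 0.2068, 0.1817]
ee_rot: [[0.014, -0.42, 0.908], [0.002, 0.908, 0.42], [-1.0, -0.004, 0.013]]
contact_force: [1.2, 0.2, -4.2]
grip_width: 0.0095
```

```bash
python3 st.py -10 6 91
```

```text
[-14.    6.   90.7] [ 0.05  0.15 -0.14] [ 0.5  0.  -3.7]
[-14.1   6.   90.7] [ 0.04  0.15 -0.14] [ 0.5 -0.1 -4.6]
[-14.    6.   90.7] [ 0.05  0.14 -0.14] [-0.5 -0.9 -4.5]
[-0.2 -0.  -3.8] [-0.14  0.14  0.05] 9.2
```

Call:
carry_out:
  moves: [0, 0, -3, 0, 0, 0]

```text
time_s: 9.3
tool_pos: [0.5914, 0.2054, 0.1817]
ee_rot: [[0.014, -0.42, 0.908], [0.002, 0.908, 0.42], [-1.0, -0.004, 0.013]]
contact_force: [-0.8, 0.3, -5.4]
grip_width: 0.0099
```

```bash
python3 st.py -8 6 91
```

```text
[-11.1   6.   90.7] [ 0.05  0.16 -0.14] [ 0.5  0.1 -3.9]
[-11.1   6.   90.7] [ 0.05  0.15 -0.14] [-0.8 -0.3 -3.9]
[-11.1   5.9  90.7] [ 0.05  0.15 -0.13] [-0.1 -0.4 -3.9]
[-0.3 -0.1 -2.9] [-0.13  0.15  0.05] 9.7
```

Call:
carry_out:
  moves: [0, 0, -2, 0, 0, 0]

```text
time_s: 9.8
tool_pos: [0.5896, 0.2046, 0.1817]
ee_rot: [[0.014, -0.42, 0.908], [0.002, 0.908, 0.42], [-1.0, -0.004, 0.013]]
contact_force: [0.2, 0.3, -4.6]
grip_width: 0.0098
```

```bash
python3 st.py -8 6 91
```

```text
[-9.1  6.  90.7] [ 0.05  0.16 -0.14] [ 0.4 -0.6 -4.5]
[-9.2  6.  90.7] [ 0.05  0.16 -0.14] [-0.1  0.2 -4.5]
[-9.1  6.  90.7] [ 0.05  0.16 -0.14] [-0.4  0.3 -3.4]
[-0.2 -0.  -0.9] [-0.14  0.15  0.05] 10.2
```

Call:
carry_out:
  moves: [0, 0, -2, 0, 0, 0]

```text
time_s: 10.3
tool_pos: [0.5878, 0.2038, 0.1817]
ee_rot: [[0.014, -0.42, 0.908], [0.002, 0.908, 0.42], [-1.0, -0.004, 0.013]]
contact_force: [0.0, -0.1, -4.4]
grip_width: 0.0099
```

```bash
python3 st.py -3 6 91
```

```text
[-7.2  5.9 90.7] [ 0.05  0.16 -0.14] [ 0.6  0.2 -4.7]
[-7.2  6.  90.7] [ 0.05  0.16 -0.14] [ 0.3 -0.7 -4.3]
[-7.2  6.  90.7] [ 0.05  0.16 -0.14] [ 0.1  0.7 -4.9]
[-0.3 -0.  -3.9] [-0.14  0.16  0.05] 10.7
```

Call:
carry_out:
  moves: [0, 0, -2, 0, 0, 0]

```text
time_s: 10.8
tool_pos: [0.5861, 0.2029, 0.1816]
ee_rot: [[0.014, -0.42, 0.908], [0.002, 0.908, 0.42], [-1.0, -0.004, 0.013]]
contact_force: [0.5, 0.5, -4.5]
grip_width: 0.0094
```

```bash
python3 st.py -3 6 91
```

```text
[-5.3  5.9 90.7] [ 0.05  0.17 -0.14] [-0.3  0.4 -4.8]
[-5.3  5.9 90.7] [ 0.05  0.17 -0.14] [ 0.3 -0.3 -3.1]
[-5.2  5.9 90.6] [ 0.04  0.17 -0.14] [-1.  -0.4 -4. ]
[-0.3 -0.1 -2. ] [-0.14  0.16  0.05] 11.2
```

Both claws are passing freely: no force at x -5 and the lips are well inside. Now seeking plate contact.

Call:
carry_out:
  moves: [0, 0, -2, 0, 0, 0]

```text
time_s: 11.3
tool_pos: [0.5843, 0.2021, 0.1817]
ee_rot: [[0.014, -0.42, 0.908], [0.002, 0.908, 0.42], [-1.0, -0.004, 0.013]]
contact_force: [-0.1, -0.1, -4.9]
grip_width: 0.0098
```

```bash
python3 st.py 0 6 91
```

```text
[-3.3  5.9 90.6] [ 0.04  0.17 -0.14] [-1.5  0.7 -3.7]
[-3.3  5.9 90.6] [ 0.04  0.17 -0.13] [-0.   0.8 -4. ]
[-3.3  5.9 90.6] [ 0.04  0.17 -0.14] [ 0.6 -0.5 -4. ]
[-0.3 -0.1 -3.1] [-0.14  0.17  0.05] 11.7
```

Call:
carry_out:
  moves: [0, 0, -2, 0, 0, 0]

```text
time_s: 11.8
tool_pos: [0.5825, 0.2013, 0.1816]
ee_rot: [[0.014, -0.42, 0.908], [0.002, 0.908, 0.42], [-1.0, -0.004, 0.014]]
contact_force: [-0.9, -0.9, -4.9]
grip_width: 0.0095
```

```bash
python3 st.py 0 6 91
```

```text
[-1.3  5.9 90.6] [ 0.04  0.18 -0.14] [-0.4 -0.  -3.8]
[-1.3  5.9 90.6] [ 0.04  0.17 -0.14] [-0.5 -0.1 -5.5]
[-1.3  5.9 90.6] [ 0.05  0.17 -0.14] [ 0.2  0.2 -5.3]
[-0.3 -0.1 -1.1] [-0.14  0.17  0.05] 12.2
```

Call:
carry_out:
  moves: [0, 0, -1.5, 0, 0, 0]

```text
time_s: 12.3
tool_pos: [0.5811, 0.2007, 0.1816]
ee_rot: [[0.014, -0.42, 0.908], [0.002, 0.908, 0.42], [-1.0, -0.004, 0.013]]
contact_force: [-0.0, 0.1, -4.1]
grip_width: 0.0097
```

```bash
python3 st.py 0 6 91
```

```text
[ 0.1  5.9 90.6] [ 0.04  0.18 -0.14] [ 0.6 -0.  -4.4]
[ 0.1  5.9 90.6] [ 0.05  0.18 -0.14] [-0.3 -0.3 -5.1]
[ 0.1  5.9 90.6] [ 0.05  0.18 -0.13] [-0.3 -0.3 -3.7]
[-0.3 -0.1  0.4] [-0.13  0.18  0.05] 12.7
```

Call:
carry_out:
  moves: [0, 0, -1.5, 0, 0, 0]

```text
time_s: 12.8
tool_pos: [0.5803, 0.2002, 0.1817]
ee_rot: [[0.016, -0.42, 0.908], [0.002, 0.908, 0.42], [-1.0, -0.005, 0.015]]
contact_force: [2.0, 0.7, -5.7]
grip_width: 0.0096
```

```bash
python3 st.py 0 6 91
```

```text
[ 0.7  5.9 90.7] [ 0.05  0.28 -0.14] [-1.6  1.  -5.4]
[ 0.8  5.9 90.7] [ 0.05  0.27 -0.14] [-2.6 -0.8 -5.4]
[ 0.7  5.9 90.7] [ 0.05  0.28 -0.13] [-2.4 -0.4 -5.4]
[-0.  -0.1  1.2] [-0.13  0.28  0.05] 13.2
```

Call:
carry_out:
  moves: [0, 0, -1.5, 0, 0, 0]

```text
time_s: 13.3
tool_pos: [0.5802, 0.2002, 0.182]
ee_rot: [[0.019, -0.42, 0.907], [0.004, 0.908, 0.42], [-1.0, -0.005, 0.018]]
contact_force: [4.6, 2.6, -7.0]
grip_width: 0.0098
```

```bash
python3 st.py 0 6 91
```

```text
[ 0.5  5.9 90.8] [ 0.05  0.48 -0.13] [-4.6  0.3 -7.3]
[ 0.5  5.9 90.8] [ 0.05  0.48 -0.13] [-5.3  0.1 -6.6]
[ 0.5  6.  90.8] [ 0.05  0.48 -0.14] [-5.6  0.5 -6.5]
[ 0.2 -0.   1.2] [-0.14  0.48  0.05] 13.7
```

The plate touches at x≈0.6 with about 5 N, so the claws are in. Ease off a little and lower.

Call:
carry_out:
  moves: [3, 0, 0.3, 0, -0.3, 0]

```text
time_s: 13.8
tool_pos: [0.5803, 0.2003, 0.1794]
ee_rot: [[0.023, -0.42, 0.907], [0.006, 0.908, 0.42], [-1.0, -0.005, 0.023]]
contact_force: [0.8, 0.2, -4.3]
grip_width: 0.0097
```

```bash
python3 st.py 0 6 84
```

```text
[ 0.1  5.9 87.4] [ 0.05  0.74 -0.13] [-2.9 -0.  -6. ]
[ 0.1  5.9 87.4] [ 0.05  0.73 -0.13] [-2.3 -0.5 -5.6]
[ 0.   5.9 87.4] [ 0.05  0.74 -0.13] [-2.6 -0.5 -5.4]
[ 4.  -0.1  1.1] [-0.13  0.74  0.05] 14.2
```

Call:
carry_out:
  moves: [3, 0, 0, 0, 0, 0]

```text
time_s: 14.3
tool_pos: [0.5803, 0.2002, 0.1763]
ee_rot: [[0.023, -0.42, 0.907], [0.006, 0.908, 0.42], [-1.0, -0.005, 0.023]]
contact_force: [1.6, 0.3, -3.5]
grip_width: 0.0096
```

```bash
python3 st.py 0 6 82
```

```text
[ 0.   5.9 84.3] [ 0.05  0.73 -0.13] [-2.6  0.1 -5.4]
[-0.   5.9 84.3] [ 0.05  0.73 -0.13] [-2.4  0.4 -5.4]
[-0.   5.9 84.3] [ 0.05  0.73 -0.13] [-2.8 -0.7 -6.6]
[ 2.9 -0.1  1.1] [-0.13  0.73  0.05] 14.7
```

Call:
carry_out:
  moves: [2, 0, 0, 0, 0, 0]

```text
time_s: 14.8
tool_pos: [0.5804, 0.2002, 0.174]
ee_rot: [[0.023, -0.42, 0.907], [0.005, 0.908, 0.42], [-1.0, -0.005, 0.023]]
contact_force: [1.6, 0.8, -2.8]
grip_width: 0.0097
```

```bash
python3 st.py 0 6 81
```

```text
[-0.1  5.9 82.4] [ 0.04  0.73 -0.13] [-1.5 -0.8 -4.3]
[-0.1  5.9 82.4] [ 0.05  0.73 -0.13] [-2.2  0.8 -4.5]
[-0.   5.9 82.4] [ 0.05  0.73 -0.13] [-0.9  0.9 -4. ]
[ 1.9 -0.1  1.1] [-0.13  0.73  0.05] 15.2
```

Call:
carry_out:
  moves: [1.5, 0, 0, 0, 0, 0]

```text
time_s: 15.3
tool_pos: [0.5806, 0.2004, 0.1729]
ee_rot: [[0.023, -0.42, 0.907], [0.006, 0.908, 0.42], [-1.0, -0.005, 0.024]]
contact_force: [2.3, 1.5, 1.1]
grip_width: 0.0095
```

```bash
python3 st.py 0 6 81
```

```text
[-0.4  6.  81.3] [ 0.05  0.77 -0.13] [-3.1  0.3 -0. ]
[-0.4  5.9 81.3] [ 0.05  0.78 -0.13] [-1.1  0.4  0.9]
[-0.4  5.9 81.3] [ 0.05  0.78 -0.13] [-1.8  0.1  0.6]
[ 0.9 -0.1  0.8] [-0.13  0.77  0.05] 15.7
```

The roller is felt at z≈81.3 and now carries the hook's weight. Release, rise and shift over the pad.

Call:
carry_out:
  moves: [0, 0, 0, 0, 0, 0, 0, 0, 0, 0, 0, 0, 0, 0, 0, 0, 0, 0, 0, 0, 0, 0, 0, 0, 0, 0, 0, 0, 0, 0]
  claw: 30

```text
time_s: 16.2
tool_pos: [0.5786, 0.1991, 0.1721]
ee_rot: [[0.019, -0.42, 0.908], [0.003, 0.908, 0.42], [-1.0, -0.005, 0.018]]
contact_force: [0.2, 0.3, 0.3]
grip_width: 0.0297
```

Call:
carry_out:
  moves: [-10, 0, 0, 0, 0, 0, -20, 0, 0, 0, 0, 0, -20, 0, 0, 0, 0, 0]

```text
time_s: 16.5
tool_pos: [0.5756, 0.1982, 0.2214]
ee_rot: [[0.011, -0.42, 0.908], [0.0, 0.908, 0.42], [-1.0, -0.004, 0.01]]
contact_force: [-0.7, 0.8, -1.3]
grip_width: 0.0299
```

```bash
python3 st.py 0 6 81
python3 - <<'E'
from h import *
im,d,ci=grab("scene")
cv2.imwrite("pics/s4.png",cv2.resize(im[130:240,260:390][:,:,::-1],None,fx=5,fy=5,interpolation=cv2.INTER_CUBIC))
o=manip.observe();print(o['tool_pos'],o['grip_width'],o['contact_force'])
# pad point: flap x -6,y 6 ; fingertip z 17 below TCP
p=OF+RF@np.array([-.006,.006,.200+.017]);print(to_tool(p),turn_to(FA-90+360-180+180) )
E
```

```text
[  6.9   5.9 128.7] [ 0.03 -0.06 -0.14] [-0.2 -0.9 -0. ]
[  6.9   5.8 128.5] [ 0.03 -0.08 -0.14] [ 0.5  0.7 -0.9]
[  6.9   5.8 128.5] [ 0.03 -0.08 -0.14] [ 0.9 -0.3  0.4]
[47.5  0.1  6.3] [-0.14 -0.08  0.03] 16.9
[0.57534785 0.19798224 0.21945581] 0.0305011108443957 [-0.13280359 -0.65291502  0.48920841]
[  2.2  -0.4 -29.3] [-0.15  0.51  0.24]
```

View pics/s4.png

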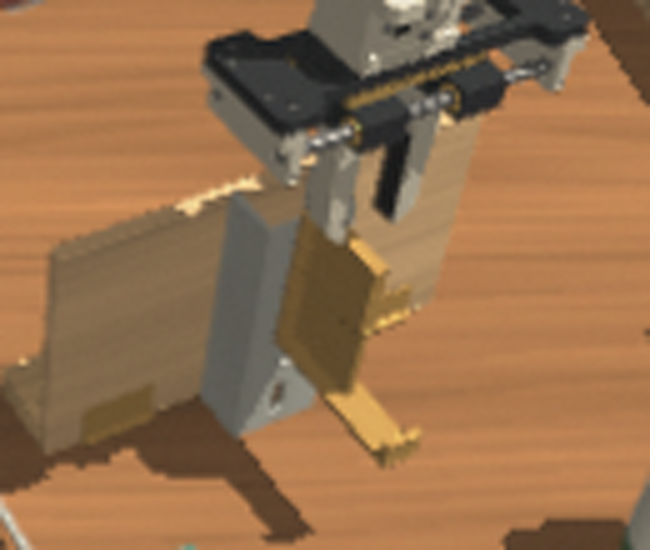

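The hook hangs on the upright by itself (plate at (320,290), bar tip (395,445)) with one lower slot visible below, and the gripper is clear above. Now move over the pad with the fingers closed.

Call:
carry_out:
  moves: [-3, 0, -15, 0, 0.2, 0, 0, 0, -14, 0, 0.2, 0]
  claw: 0

```text
time_s: 17.15
tool_pos: [0.549, 0.1861, 0.2205]
ee_rot: [[0.002, -0.42, 0.908], [-0.003, 0.908, 0.42], [-1.0, -0.004, 0.001]]
contact_force: [-0.6, -0.2, -0.2]
grip_width: 0.0182
```

```bash
cat > pad.py <<'E'
from h import *
import sys
for i in range(7): manip.get_image("top")
o=manip.observe();t=RF.T@(o['tool_pos']+o['ee_rot']@[.017,0,0]-OF)*1000
print("tip in flap",t.round(1),"F",(RF.T@o['contact_force']).round(1),"w",o['grip_width'],o['time_s'],to_tool(OF+RF@np.array([-.006,.006,.189+.017])))
E
python3 pad.py
```

```text
tip in flap [ -7.6   5.3 203.9] F [-1.   0.  -0.3] w 8.150618532495435e-05 17.5 [14.9 -0.7 -1.6]
```

Call:
carry_out:
  moves: [8, -0.5, -1.5, 0, 0, 0]

```text
time_s: 17.6
tool_pos: [0.5501, 0.1861, 0.2135]
ee_rot: [[0.006, -0.42, 0.907], [-0.001, 0.907, 0.42], [-1.0, -0.004, 0.005]]
contact_force: [-0.4, 0.7, 0.1]
grip_width: 0.0007
```

```bash
python3 pad.py
```

```text
tip in flap [ -6.2   5.8 196. ] F [-0.2 -0.2 -0. ] w 0.000496911637047168 17.95 [ 7.  -0.2 -0.2]
```

Call:
carry_out:
  moves: [6, 0, 0, 0, 0, 0]

```text
time_s: 18.05
tool_pos: [0.5497, 0.1858, 0.2076]
ee_rot: [[0.006, -0.42, 0.907], [-0.002, 0.908, 0.42], [-1.0, -0.004, 0.004]]
contact_force: [0.2, -0.5, -0.1]
grip_width: 0.0006
```

```bash
python3 pad.py
```

```text
tip in flap [ -6.2   5.9 190. ] F [ 1.1 -0.5  1.2] w 0.0007990095800910973 18.4 [ 1.  -0.2 -0.2]
```

Call:
carry_out:
  moves: [2, 0, 0, 0, 0, 0]

```text
time_s: 18.5
tool_pos: [0.5494, 0.1857, 0.2054]
ee_rot: [[0.005, -0.42, 0.907], [-0.002, 0.907, 0.42], [-1.0, -0.004, 0.003]]
contact_force: [0.2, 0.9, 2.7]
grip_width: 0.0004
```

```bash
python3 pad.py
```

```text
tip in flap [ -6.4   5.9 188.1] F [-0.2  0.5  1.5] w 0.00040800049466934547 18.85 [-0.9 -0.2 -0.3]
```

Call:
carry_out:
  moves: [2, 0, 0, 0, 0, 0]

```text
time_s: 18.95
tool_pos: [0.5493, 0.1856, 0.2034]
ee_rot: [[0.004, -0.42, 0.907], [-0.002, 0.907, 0.42], [-1.0, -0.004, 0.003]]
contact_force: [-0.5, 0.1, 0.2]
grip_width: 0.0007
```

```bash
python3 pad.py
```

```text
tip in flap [ -6.2   5.9 185.9] F [0.3 0.5 0.2] w 0.0001953558125052647 19.3 [-3.1 -0.2 -0.2]
```

Call:
carry_out:
  moves: [2, 0, 0, 0, 0, 0]

```text
time_s: 19.4
tool_pos: [0.5492, 0.1856, 0.201]
ee_rot: [[0.004, -0.42, 0.907], [-0.002, 0.907, 0.42], [-1.0, -0.004, 0.003]]
contact_force: [-0.1, -0.0, -0.2]
grip_width: 0.0004
```

```bash
python3 pad.py
```

```text
tip in flap [ -6.3   5.9 184. ] F [-0.3 -0.4 -0.7] w 0.0006151979448511258 19.75 [-5.  -0.2 -0.2]
```

Call:
carry_out:
  moves: [2, 0, 0, 0, 0, 0]

```text
time_s: 19.85
tool_pos: [0.5495, 0.1857, 0.2]
ee_rot: [[0.005, -0.42, 0.907], [-0.002, 0.907, 0.42], [-1.0, -0.004, 0.004]]
contact_force: [-2.9, -1.2, 12.7]
grip_width: 0.0004
```

```bash
python3 pad.py
```

```text
tip in flap [ -6.7   5.9 183.1] F [ 1.  -0.5  4.6] w 0.00042667815558032575 20.2 [-5.9 -0.1 -0.6]
```

Call:
carry_out:
  moves: [3, 0, 0, 0, 0, 0]

```text
time_s: 20.3
tool_pos: [0.5498, 0.1858, 0.1998]
ee_rot: [[0.007, -0.42, 0.908], [-0.002, 0.908, 0.42], [-1.0, -0.004, 0.005]]
contact_force: [-4.9, -2.8, 19.8]
grip_width: 0.0005
```

```bash
python3 pad.py
```

```text
Traceback (most recent call last):
  File "pad.py", line 3, in <module>
    for i in range(7): manip.get_image("top")
                       ~~~~~~~~~~~~~~~^^^^^^^
ValueError: 200 camera calls are used up
```

Call:
carry_out:
  moves: [3, 0, 0, 0, 0, 0]

```text
time_s: 20.4
tool_pos: [0.5499, 0.1858, 0.1999]
ee_rot: [[0.008, -0.42, 0.908], [-0.001, 0.908, 0.42], [-1.0, -0.005, 0.007]]
contact_force: [-6.4, -2.8, 16.0]
grip_width: 0.0003
```

```bash
python3 pad.py
```

```text
Traceback (most recent call last):
  File "pad.py", line 3, in <module>
    for i in range(7): manip.get_image("top")
                       ~~~~~~~~~~~~~~~^^^^^^^
ValueError: 200 camera calls are used up
```

The camera calls are used up, because the settling waits consumed them. At 20 N the tip stands firm at z 182.9 = 75 + 108, the solid stop. I'll check by feel that the hook stays down: lift off, then touch again.

Call:
carry_out:
  moves: [-12, 0, 0, 0, 0, 0, 0, 0, 0, 0, 0, 0, 0, 0, 0, 0, 0, 0, 0, 0, 0, 0, 0, 0]

```text
time_s: 20.8
tool_pos: [0.5497, 0.1858, 0.2125]
ee_rot: [[0.009, -0.42, 0.908], [-0.001, 0.908, 0.42], [-1.0, -0.005, 0.008]]
contact_force: [0.0, -0.1, 0.0]
grip_width: 0.0003
```

```bash
sed -i '3d' pad.py; python3 pad.py
```

```text
tip in flap [ -7.    5.9 195.5] F [0.1 0.1 0. ] w 0.0002979791248662465 20.8 [ 6.5 -0.1 -0.9]
```

Call:
carry_out:
  moves: [4, 0, 0, 0, 0, 0, 4, 0, 0, 0, 0, 0]

```text
time_s: 21.0
tool_pos: [0.5495, 0.1857, 0.2031]
ee_rot: [[0.008, -0.42, 0.908], [-0.001, 0.908, 0.42], [-1.0, -0.005, 0.006]]
contact_force: [-0.1, 0.5, 0.9]
grip_width: 0.0006
```

```bash
python3 pad.py
```

```text
tip in flap [ -6.8   5.9 186.1] F [-0.1 -0.4  0.9] w 0.0006007187256735974 21.0 [-2.9 -0.2 -0.7]
```

Call:
carry_out:
  moves: [2, 0, 0, 0, 0, 0]

```text
time_s: 21.1
tool_pos: [0.5491, 0.1855, 0.2]
ee_rot: [[0.006, -0.42, 0.908], [-0.002, 0.908, 0.42], [-1.0, -0.004, 0.005]]
contact_force: [-1.6, 0.6, 10.7]
grip_width: 0.0006
```

```bash
python3 pad.py
```

```text
tip in flap [ -6.3   5.9 183. ] F [ 1.2 -1.2 10.7] w 0.0005766115248017058 21.1 [-6.  -0.2 -0.2]
```

Call:
carry_out:
  moves: [2, 0, 0, 0, 0, 0]

```text
time_s: 21.2
tool_pos: [0.5495, 0.1857, 0.1997]
ee_rot: [[0.007, -0.42, 0.908], [-0.002, 0.908, 0.42], [-1.0, -0.005, 0.006]]
contact_force: [-5.5, -3.2, 22.4]
grip_width: 0.0006
```

```bash
python3 pad.py
```

```text
tip in flap [ -6.8   6.  182.7] F [ 6.3  0.6 22.4] w 0.0005674313766010271 21.2 [-6.3 -0.1 -0.7]
```

Call:
carry_out:
  moves: [2, 0, 0, 0, 0, 0]

```text
time_s: 21.3
tool_pos: [0.5495, 0.1857, 0.1999]
ee_rot: [[0.008, -0.42, 0.908], [-0.002, 0.908, 0.42], [-1.0, -0.005, 0.006]]
contact_force: [-4.3, -1.1, 13.7]
grip_width: 0.0005
```

```bash
python3 pad.py
```

```text
tip in flap [ -6.8   6.  182.9] F [ 4.4 -0.8 13.7] w 0.0005380219785590955 21.3 [-6.1 -0.2 -0.6]
```

The hook stayed down: no contact at z 186 and a firm stop at 183. Retreat well clear and hand in.

Call:
carry_out:
  moves: [-15, 0, 0, 0, 0, 0, -30, 0, 0, 0, 0, 0, -30, 0, 0, 0, 0, 0, -20, 0, 0, 0, 0, 0, 0, 0, 0, 0, 0, 0, 0, 0, 0, 0, 0, 0, 0, 0, 0, 0, 0, 0, 0, 0, 0, 0, 0, 0]

```text
time_s: 22.1
tool_pos: [0.5466, 0.185, 0.2928]
ee_rot: [[-0.001, -0.42, 0.908], [-0.005, 0.908, 0.42], [-1.0, -0.004, -0.003]]
contact_force: [0.8, 0.5, -0.1]
grip_width: 0.0007
```

```bash
python3 pad.py && python3 -c "
from station import manip
print(manip.finish_job())"
```

```text
tip in flap [ -3.7   5.3 275.8] F [-0.9 -0.1 -0.1] w 0.0007105287325864504 22.1 [86.8 -0.4  2.5]
the job is handed in; nothing more can be done
None
```

I hung the larger brass hook on the upright's top two slots and pressed it home. The job was handed in at 22 s, and no verdict was given.

- **Fitting:** The upright's offset measured about +6 mm along y. The claws went in without touching, and the back plate met the steel at about 5 N. The hook then came to rest on the roller at z≈81.3, where I released it. A picture showed it hanging there by itself.
- **Pressing home:** I pressed the pad with closed fingertips to about 22 N. The pad stopped firmly at z≈183, which is home (75 + 108).
- **Last checks:** I lifted off and touched again. There was no clear contact at z 186 and a firm stop at 183, so the hook stayed down. The final tool force was near zero, about 90 mm above the hook.
- **Not checked:** There is no picture of the final state, because my settling waits used up the 200 camera calls. The home position was confirmed only by feel.
- **Disagreement:** The snap itself did not show as a clear force peak. I read only about 1.5 to 3 N while the hook passed the roller, below the 6 to 20 N given; a short peak between readings may have been missed.

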